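Pin the dismantling clamshell shut

TASK

Close the clamshell jig's lid over the circuit board until it is fully home, then lock it with the quick-release pin: squeeze the pin's red button, slide the pin right through both fork lugs and the lid's tongue up to its collar, and let go so that the button springs out and the balls hold it. Leave the board and everything else on the bench where it is.

Things in the scene. Friction and masses are not known exactly. Their poses are not given: they have to be found in the camera images.
- jig: Blue clamshell jig bolted to the bench: tray 150 x 150 mm, 74 mm high, with a board in it. Origin on the bench under the tray's centre; x points from the fork to the hinge (away from the robot), z up. Hinge axis along y at x = 75, z = 76 mm. The fork stands in front of the tray, nominally at x = -140 mm; there 65 mm lie between the fork's middle and the tray's wall.
- lock_point (a point): Nominal middle of the fork: two upright aluminium lugs, outer faces at y = -22 and +22 mm, 12 mm thick, 40 mm wide, tops 24 mm above this point. Each has a round 16.4 mm hole along y at this height (80 mm above the bench). Axes as the jig's. The fork sits on slotted feet and may stand up to 12 mm either way along x from here, unmeasured: feel for the hole.
- lid (a joint): Lid angle in rad: 0 = fully closed, growing as it opens up and away from the robot (starts 0.45 to 0.85). Stiff hinge: stays where left, takes 3 to 8 N of push on the yellow pad. Closed, the black lid lies 76 to 84 mm above the bench and its steel tongue (12 mm thick, slot 46 mm long, 18 mm high) stands in the 20 mm gap of the fork, slot on the holes.
- lid_pad (a point): Centre of the upper face of the yellow push pad (30 x 60 mm) near the lid's free edge: when closed 137.5 mm from the hinge axis towards the fork and 10 mm above that axis. Lid's own axes, as the jig's when closed. The tongue reaches 110 mm farther out and 12 mm above the pad.
- pin_handle (a point): Quick-release pin, 116 mm long, 0.2 kg: centre of its black handle (50 mm along y, 32 mm high along z), on the pin's axis; pin's axes, +y to the nose. Handle's -x face 15 mm from the axis; red button's face on the +x side 20 mm from it when out, 15 mm when pressed: fingers squeezing these sides (35 mm, closing to 30) press the button and then hold the axis midway between them.
- pin_mid (a point): Point on the pin's axis 53.5 mm from the handle's centre towards the nose. From the handle's centre: collar face at 29 mm, 14 mm steel shank, balls above and below at 78 to 84 mm, chamfered nose from 87 to 91 mm, tip 12 mm thick. Balls out: 21 mm across; button pressed: inside the shank. Pin's axes. Locked, this point lies in the middle of the fork.
- pin_button (a joint): Travel of the pin's red button in m: 0 = out (balls out), 0.005 = fully pressed (balls in). Springs back; about 5 N to start it, 11 N to press it fully.
- pin_stand: Fixed yellow stand in which the pin lies level, axis 46 mm above the bench. Foot 90 x 130 mm, 8 mm thick; under the handle a block only 20 mm wide, 30 mm high, so fingers pass beside it; 55 mm from the handle's centre two cheeks, 48 mm high, guard the shank with 4 mm of play. Origin on the bench below the handle, y along the pin.
- drift_stand: Green stand like the yellow one, fixed, holding a plain steel drift (not to be used).
- board: Green circuit board, 120 x 120 mm, 34 mm high, loose in the jig's tray; origin in the centre of its underside.
- drift: Plain dark steel drift, 120 mm long, 31 mm high, in the green stand; origin on its axis.
- heatsink: Finned aluminium heat sink, 70 x 100 x 40 mm, origin under its centre.
- transformer: Yellow and dark transformer, 70 x 85 x 62 mm, origin under its centre.
- capacitor: Blue upright capacitor can, 50 mm diameter, 88 mm high, origin under its centre.
- screwdriver: Orange screwdriver, 200 mm, lying on the bench.
- wrench: Steel wrench, 180 mm, lying on the bench.
- pin: The quick-release pin as a whole; origin at its handle's centre, as point pin_handle.
Mind the look-alikes: they are no part of the job. What is meant by the pin is not green, and is the larger of those in its own colour.

How it is judged:
By the outcome, as a careful person would: the job done as asked, in the order asked, and still so for the second after the job is handed in, with the robot touching nothing.
It also fails if it takes over 72 s, if anything falls off the work surface, if the arm or the gripper's body presses on something with over 40 N, if the wrist force passes 120 N, or if a joint passes its speed limit or range.

ROBOT

A 6-joint arm with a two-finger parallel gripper is mounted at the origin on the work surface. World frame = base frame: x ahead of the robot, y to its left, z up, the work surface at z = 0. Lengths are in mm, angles in degrees, forces in N, time in s.
With the tool pointing down it reaches from about 250 to 775 mm from the base axis. Payload 8.9 kg.
Tool frame: the origin (TCP) lies midway between the tips of the shut fingers; the grasp point (between the pads) lies env.grip_depth behind it (env.grip_depth is the distance from the TCP to the grasp point, in mm); z points along the fingers, y is the direction in which the jaws open and shut (so a half turn about z gives the same grasp; the last joint's range is limited). The gripper opens to 85 mm and grips with 20 to 120 N. Pads are 22 mm wide; open, the fingers measure 114 mm over their backs; the gripper's body (76 mm by 85 mm) begins 54 mm behind the grasp point. The pads swing forward as they close: fully open they stand 13 mm farther back than shut.
Start: joints at [-74.674, 16.656, -8.789, 64.555, 0, 82.019], TCP at [207.729, -482.154, 231.305] pointing down, gripper open.
Joint ranges: [-144.48, 144.48], [-52.06, 99.96], [-74.48, 78.29], [-112.23, 115.85], [-86.99, 84.42], [-180, 180]. Speed limits (degrees/s): [127.2, 127.2, 159.86, 180, 180, 180].

INTERFACE

Orientations are given as a 3x3 rotation matrix whose columns are the frame's x, y, z axes.
In Python, from plant import status, camera, camera_params, order, nets, env gives the robot as it stands.
- The arm moves only by the shell command python3 -m pendant 'ROWS' [OPENING] [FORCE]. ROWS is text: rows parted by semicolons, each of 6 numbers parted by spaces: the shift along the tool's x, y, z in m, then the turn, a rotation vector about the tool's x, y, z in rad. A call has 1 to 20 rows; each row is the pose to reach, as a shift and turn from the pose commanded when the call began, along the tool's axes at that moment; what a row does not reach only later rows make up. A row lasts 1/8 s, in which the tool goes at most 62.5 mm and 10.7 degrees, less where a joint would pass 70% of its speed; a pose out of reach is approached as far as the arm can. A call with a gripper value outside its range is refused whole. OPENING is the closure, from -1 (fully open) to 1 (shut), set as the call begins (- or left out, the last holds). The fingers move at their own pace and stop on an object; FORCE is the grip in N (left out, the last holds). Time passes only in rows, so rows that repeat a pose let the fingers close. It gives the time, the measured TCP pose, the force and the opening at its end, in the units of the state.
- status.state(): the state, without advancing time (a new reading comes with each control period).
- camera(name): name is "scene" or "top"; returns (picture, depth): 420x560x3 uint8, red, green, blue; 420x560 float32, mm along the optical axis (not along the pixel's ray), 0 where there is no reading.
- camera_params(name): a dict with "vfov" (degrees; the focal length in pixels is half the picture's height over the tangent of half this angle, whatever the lens; pixels are square), "cx", "cy" (the principal point, pixels), "pose" (4x4, takes a point from camera to world coordinates). Camera axes: x right, y up, looking along -z (the intrinsics and any distortion apply to the point x, -y, -z); pixel columns grow to the right and rows downward; lengths in mm; the calibration is good to about 2 mm. A picture is of the moment at which its call begins. camera_params takes no time and is no camera call.
- order.hand_in(): hands the job in, once; it reports no verdict.
Trained networks look in the newest picture that a camera, given by its name, has taken for a name from the list of things; names that differ only in an ending like _2 or _b are one class to them, and where a whole thing is asked for, a point or a joint stands for the part that bears it (a point fixed in the world has none). Each returns a list of dicts, best first, with "confidence" (0 to 1); they miss things now and then, are a little off and sometimes report something else, mostly with a low value. They report only what shows in the picture. A call takes as long as a camera call. They do not tell look-alikes from the thing itself.
- nets.spot_in(camera, label): "xyz" ([x, y, z] in mm, in world coordinates, good to about 4 mm: the middle of the surface that is visible of it).
The state is a dict: "time_s": time; "joints": joint angles; "qvel": joint speeds; "effort": joint torques, N m; "ee_pos": TCP position; "eef_rot": TCP orientation; "contact_force": force on the tool from outside, world axes, zero at the start; "moment": the same for the moment, N m; "width": finger opening in mm.
Only numpy, scipy, OpenCV 4.12 (cv2) and the standard library are available. Lean on these libraries where they do the work, as an engineer would, in place of code of your own. Each camera call takes 0.05 s, during which the arm holds its last target.

## Working session

There is one attempt and no reset: what is moved stays moved. The work goes in short steps, Python scripts to look and compute and a shell command to move; the robot and the scene stay as the last step left them, time stands still between calls to the robot, and variables do not carry over. Pictures are saved under pics/ and viewed, and the job is handed in when it is done.

```bash
ls; mkdir -p pics
cat > h.py <<'E'
import numpy as np, cv2
from plant import status, camera, camera_params, order, nets, env
def snap(n,f):
    p,d=camera(n); cv2.imwrite(f'pics/{f}.png',p[:,:,::-1]); np.save(f'pics/{f}_d.npy',d); return p,d
def ray(n):
    c=camera_params(n); return c, 210/np.tan(np.radians(c['vfov']/2))
def px2w(n,u,v,d):
    c,f=ray(n); P=np.array(c['pose']); u=np.asarray(u,float);v=np.asarray(v,float);d=np.asarray(d,float)
    X=np.stack([(u-c['cx'])/f*d,-(v-c['cy'])/f*d,-d],-1)
    return X@P[:3,:3].T+P[:3,3]
def w2px(n,w):
    c,f=ray(n); P=np.array(c['pose']); X=(np.asarray(w,float)-P[:3,3])@P[:3,:3]
    return np.stack([c['cx']+f*X[...,0]/-X[...,2], c['cy']+f*(-X[...,1])/-X[...,2]],-1)
E
python3 - <<'E'
from h import *
print(status.state(), env.grip_depth)
for n in('scene','top'):
    snap(n,n+'0'); print(camera_params(n))
E
```

```text
pics
{'time_s': 0.0, 'joints': array([-7.46731704e+01,  1.66891572e+01, -8.83057842e+00,  6.45526377e+01,
       -1.16897436e-03,  8.20193140e+01]), 'qvel': array([-0.07564299, -0.05106803, -0.05826952,  0.04126345,  0.00141637,
       -0.0205442 ]), 'effort': array([ 4.79858827e-04, -5.37146330e+01,  3.31366467e+01,  1.61416002e-02,
       -1.32439063e-04, -1.53243327e-06]), 'ee_pos': array([ 207.6154499 , -481.74825334,  230.73340614]), 'eef_rot': array([[ 9.18394511e-01,  3.95665764e-01, -3.53559449e-04],
       [ 3.95665891e-01, -9.18393724e-01,  1.21283492e-03],
       [ 1.55170477e-04, -1.25375235e-03, -9.99999202e-01]]), 'contact_force': array([ 0.24072347,  1.00776991, -0.43797045]), 'moment': array([-0.05182254, -0.01284179, -0.00057495]), 'width': 85.09016934214382} 18.700000000000003
{'vfov': 56.25445159307847, 'cx': 284.71646890096406, 'cy': 209.8869362642991, 'pose': array([[-6.53442420e-01, -6.28153238e-01,  4.22417464e-01,
         1.08060695e+03],
       [ 7.56901899e-01, -5.50005371e-01,  3.52978196e-01,
         4.12293255e+02],
       [ 1.06074773e-02,  5.50379507e-01,  8.34847219e-01,
         1.06259731e+03],
       [ 0.00000000e+00,  0.00000000e+00,  0.00000000e+00,
         1.00000000e+00]])}
{'vfov': 43.35608975467749, 'cx': 279.0111231981324, 'cy': 211.18990455421294, 'pose': array([[ 8.16280139e-02,  9.75914674e-01, -2.02305256e-01,
         3.05981117e+02],
       [-9.96645094e-01,  8.11394389e-02, -1.07213751e-02,
        -1.31207519e+01],
       [ 5.95178775e-03,  2.02501706e-01,  9.79263823e-01,
         1.41872399e+03],
       [ 0.00000000e+00,  0.00000000e+00,  0.00000000e+00,
         1.00000000e+00]])}
```

View pics/scene0.png

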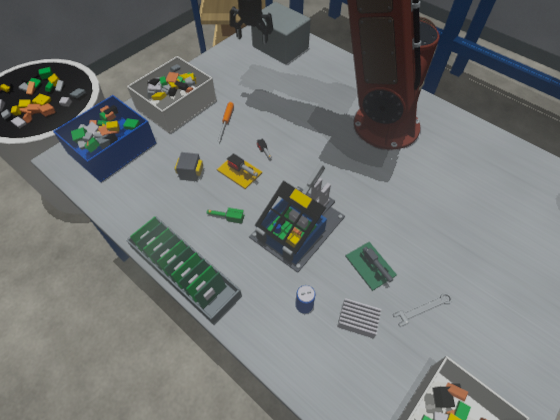

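View pics/top0.png

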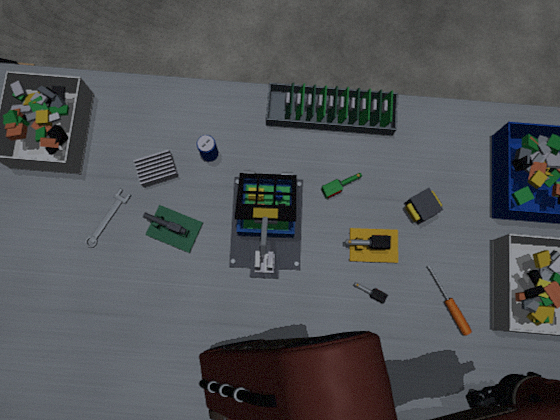

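Run:
```python
from h import *
for n in('scene','top'):
  for l in('jig','lid','lid_pad','pin_handle','pin_mid','pin_button','pin_stand','drift_stand'):
    r=nets.spot_in(n,l)
    for x in r[:4]: print(n,l,np.round(x['xyz']),round(x['confidence'],2),np.round(w2px(n,x['xyz'])))
```

```text
scene jig [592.  60.  74.] 0.86 [299. 225.]
scene lid [584.  37. 146.] 0.87 [296. 205.]
scene lid_pad [581.  36. 143.] 0.85 [296. 205.]
scene pin_handle [ 683. -140.   25.] 0.59 [231. 216.]
scene pin_handle [ 398. -271.   23.] 0.55 [262. 145.]
scene pin_handle [ 535. -252.   59.] 0.5 [237. 163.]
scene pin_mid [ 679. -142.   27.] 0.79 [231. 214.]
scene pin_mid [ 534. -251.   55.] 0.64 [238. 164.]
scene pin_mid [ 403. -263.   14.] 0.41 [262. 148.]
scene pin_mid [541. 284.   7.] 0.26 [368. 268.]
scene pin_button [ 546. -264.   50.] 0.44 [233. 165.]
scene pin_stand [ 545. -245.   12.] 0.87 [238. 175.]
scene pin_stand [756. 212.  86.] 0.48 [304. 296.]
scene drift_stand [541. 284.   7.] 0.94 [368. 268.]
top jig [545.  30.  31.] 0.69 [267. 228.]
top lid [576.  31. 139.] 0.79 [267. 208.]
top lid [617.  33.  32.] 0.39 [268. 202.]
top lid_pad [575.  31. 142.] 0.75 [267. 208.]
top pin_handle [ 530. -260.   66.] 0.84 [378. 240.]
top pin_handle [ 670. -147.   32.] 0.74 [336. 188.]
top pin_handle [ 401. -272.   23.] 0.63 [377. 292.]
top pin_handle [545.  32.  31.] 0.39 [266. 228.]
top pin_mid [ 677. -148.   34.] 0.91 [337. 185.]
top pin_mid [ 529. -257.   64.] 0.65 [377. 241.]
top pin_mid [ 400. -267.   17.] 0.58 [375. 292.]
top pin_mid [545. 462.  10.] 0.47 [108. 216.]
top pin_stand [ 518. -253.    8.] 0.64 [371. 248.]
top drift_stand [547.  29.  30.] 0.34 [267. 227.]
```

The scene view shows the jig at (295,225) with its lid ajar, and the yellow stand at (240,170). The top view shows the jig at (267,210) and the fork at (264,262).

There are three pin candidates in the top view:
- **Green pin, (340,185):** excluded by colour.
- **Small black pin, (372,292):** lies on the bench and is the smaller of the black ones.
- **Larger black pin, (377,241):** lies in the yellow stand, so it fits the description.

I'll confirm that one in an enlarged crop.

Run:
```python
from h import *
a=cv2.imread('pics/top0.png'); b=cv2.imread('pics/scene0.png')
A=cv2.resize(a[215:315,335:435],(400,400),interpolation=cv2.INTER_CUBIC)
B=cv2.resize(b[130:230,200:300],(400,400),interpolation=cv2.INTER_CUBIC)
cv2.imwrite('pics/crop1.png',np.hstack([A,B]))
A=cv2.resize(a[165:285,215:315],(480,576),interpolation=cv2.INTER_CUBIC)
cv2.imwrite('pics/crop2.png',A)
B=cv2.resize(b[150:270,240:360],(600,600),interpolation=cv2.INTER_CUBIC)
cv2.imwrite('pics/crop3.png',B)
```

```text
(no output)
```

View pics/crop1.png

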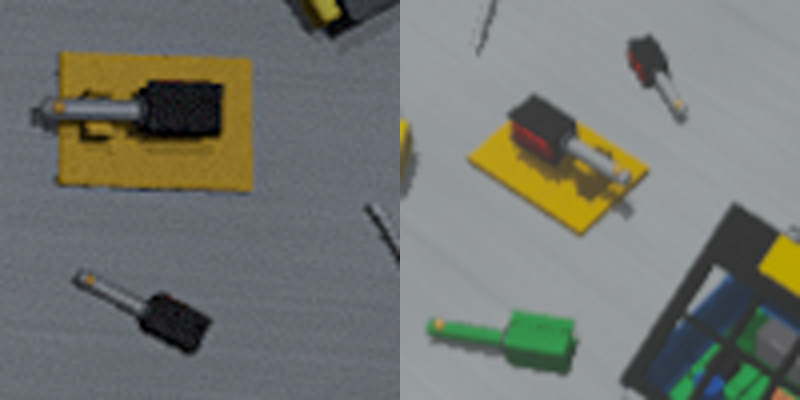

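View pics/crop2.png

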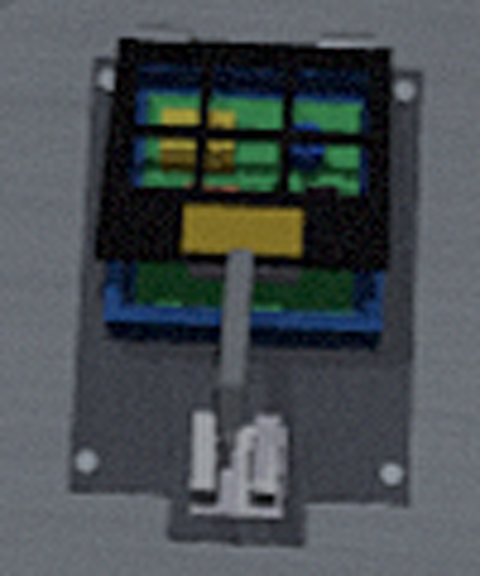

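View pics/crop3.png

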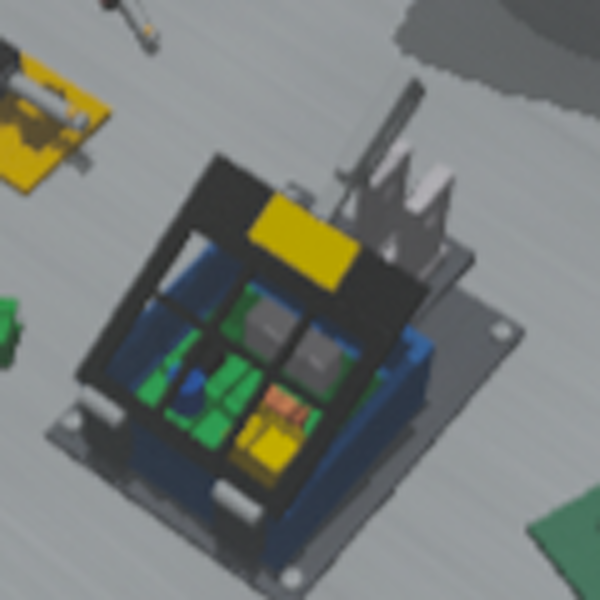

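The crop confirms it. The pin in the yellow stand, at top (377,241), is black with a red button on its +x side and its nose towards +y (the jig). Next I'll measure from both depth images.

```bash
cat > m.py <<'E'
from h import *
def cloud(n,f):
    d=np.load(f'pics/{f}_d.npy'); im=cv2.imread(f'pics/{f}.png')[:,:,::-1]
    v,u=np.mgrid[:420,:560]; W=px2w(n,u,v,d); W[d==0]=np.nan; return W,im.astype(int),d
E
python3 - <<'E'
from m import *
for n in('top','scene'):
    W,im,d=cloud(n,n+'0')
    x,y,z=W[...,0],W[...,1],W[...,2]
    R,G,B=im[...,0],im[...,1],im[...,2]
    def box(a,b,c,e,f,g): return (x>a)&(x<b)&(y>c)&(y<e)&(z>f)&(z<g)
    def rep(nm,m):
        P=W[m]; 
        if len(P)==0: print(n,nm,0);return
        q=P[:,:2]; r=cv2.minAreaRect(q.astype(np.float32))
        print(n,nm,len(P),'mean',P.mean(0).round(1),'min',P.min(0).round(1),'max',P.max(0).round(1),'rect',np.round(r[0],1),np.round(r[1],1),round(r[2],1))
    rep('bench',box(380,480,-200,-100,-30,30))
    yel=(R>110)&(G>90)&(B<70)
    rep('pad',yel&box(520,640,-20,90,100,200))
    rep('foot',yel&box(450,620,-330,-170,-5,20))
    rep('handletop',(R<70)&box(470,590,-330,-200,50,75))
    rep('pintop',box(470,590,-225,-160,40,75))
    rep('forktops',box(380,500,-40,100,92,116))
    rep('plate',(z<14)&(z>2)&box(350,720,-80,150,-5,20)&(R<95))
    rep('lid',(R<45)&(G<45)&(B<45)&box(500,720,-80,150,85,220))
E
```

```text
top bench 1392 mean [ 429.7 -149.8   -1.3] min [ 380.1 -200.   -11.1] max [ 480.  -100.     8.7] rect [ 429.9 -149.9] [99.8 99.8] 0.2
top pad 201 mean [561.8  34.8 152.1] min [547.9   6.  110.8] max [615.   73.3 168.2] rect [582.8  39.1] [68.  64.9] 3.1
top foot 1009 mean [ 523.6 -261.5    6.5] min [ 480.3 -324.5   -4.1] max [ 574.8 -193.1   16.1] rect [ 527.4 -259.2] [ 91.8 129. ] 2.3
top handletop 263 mean [ 527.7 -265.4   59.3] min [ 511.3 -291.8   50. ] max [ 546.2 -205.6   67.6] rect [ 529.  -248.7] [85.6 35. ] 88.9
top pintop 117 mean [ 523.  -205.1   49.2] min [ 507.2 -224.7   40. ] max [ 539.6 -179.    57.8] rect [ 523.4 -201.9] [32.4 45.6] 0.2
top forktops 158 mean [452.3  29.4 102.1] min [432.2   7.1  93.5] max [472.6  50.5 109. ] rect [452.6  28.6] [40.3 43.3] 0.6
top plate 2110 mean [506.7  27.3   6.5] min [413.2 -66.2   2. ] max [712.5 135.4  14. ] rect [563.4  34.8] [299.  193.5] 2.2
top lid 1230 mean [593.9  35.9 130.5] min [507.  -41.8  85.1] max [678.9 111.6 164.8] rect [592.5  34.9] [171.7 149.6] 2.7
scene bench 615 mean [ 428.8 -151.4    1.4] min [ 380.3 -199.9   -
[... 178 characters left out ...]
9.4 59.8] 0.4
scene foot 394 mean [ 544.8 -248.7    8.9] min [ 4.817e+02 -3.219e+02  1.000e-01] max [ 574.1 -192.6   15.7] rect [ 528.3 -257.7] [ 89.2 128.8] 2.6
scene handletop 101 mean [ 531.5 -263.6   62.5] min [ 515.5 -289.3   50.8] max [ 547.6 -238.6   70.6] rect [ 531.7 -264.4] [30.2 50.8] 3.4
scene pintop 85 mean [ 526.5 -204.5   50.3] min [ 507.9 -224.5   40.9] max [ 541.4 -177.8   58.9] rect [ 523.7 -201.4] [33.1 46.8] 4.2
scene forktops 118 mean [454.7  33.3 102.5] min [431.1   7.   92.2] max [474.4  52.2 110.1] rect [453.   29.8] [43.1 44.5] 1.3
scene plate 945 mean [574.4  86.3   7.5] min [413.5 -75.7   2. ] max [692.9 133.9  14. ] rect [553.1  26.4] [275.5 205.2] 2.5
scene lid 0
```

Run:
```python
from m import *
for n in('top','scene'):
    W,im,d=cloud(n,n+'0')
    x,y,z=W[...,0],W[...,1],W[...,2]
    R,G,B=im[...,0],im[...,1],im[...,2]
    def box(a,b,c,e,f,g): return (x>a)&(x<b)&(y>c)&(y<e)&(z>f)&(z<g)
    def cen(nm,m,ax,step,lo,hi):
        P=W[m]; a,b=P[:,ax],P[:,1-ax]; A=[];C=[];L=[];H=[]
        for t in np.arange(lo,hi,step):
            s=b[(a>=t)&(a<t+step)]
            if len(s)>3: A.append(t+step/2);L.append(s.min());H.append(s.max())
        A=np.array(A);L=np.array(L);H=np.array(H)
        for k,v in(('lo',L),('hi',H),('c',(L+H)/2)):
            if len(A)>2:
                c=np.polyfit(A,v,1); print(n,nm,k,'slope deg',np.degrees(np.arctan(c[0])).round(2),'at mid',A.mean().round(1),np.polyval(c,A.mean()).round(1),'res',(v-np.polyval(c,A)).std().round(1))
    yel=(R>110)&(G>90)&(B<70)
    cen('foot',yel&box(450,620,-330,-170,-5,20),1,4,-320,-196)
    cen('handle',(R<90)&(abs(R-G)<25)&box(470,590,-300,-200,50,75),1,4,-288,-242)
    cen('shank',(abs(R-B)<40)&box(470,590,-228,-160,44,75),1,4,-232,-176)
    cen('lugs-y',box(380,500,-40,100,90,116),0,4,434,470)
    cen('lugs-x',box(380,500,-40,100,90,116),1,4,8,50)
    cen('pad',yel&box(520,580,-20,90,140,200),1,4,8,60)
    cen('padrange',yel&box(520,580,-20,90,140,200),0,3,548,573)
    cen('lidblack',(R<60)&(G<60)&(B<60)&box(500,720,-80,150,95,220),0,5,560,670)
    cen('plate',(z<14)&(z>-8)&box(440,720,-90,170,-8,20)&(R<95),0,5,440,680)
    m=box(440,540,0,60,118,240); P=W[m]; 
    if len(P)>5: print('tongue',len(P),P.mean(0).round(1)); cen('tongue',m&(x<535),0,5,440,535)
```

```text
top foot lo slope deg -2.43 at mid -258.0 483.3 res 1.0
top foot hi slope deg -2.7 at mid -258.0 569.9 res 1.2
top foot c slope deg -2.56 at mid -258.0 526.6 res 0.8
top handle lo slope deg 1.43 at mid -264.0 512.6 res 1.0
top handle hi slope deg -7.48 at mid -264.0 543.0 res 2.6
top handle c slope deg -3.04 at mid -264.0 527.8 res 1.0
top shank lo slope deg -2.17 at mid -202.0 518.1 res 0.7
top shank hi slope deg -5.95 at mid -202.0 528.2 res 1.0
top shank c slope deg -4.07 at mid -202.0 523.1 res 0.6
top lugs-y lo slope deg 0.81 at mid 452.0 7.9 res 0.7
top lugs-y hi slope deg 0.81 at mid 452.0 49.2 res 0.7
top lugs-y c slope deg 0.81 at mid 452.0 28.6 res 0.4
top lugs-x lo slope deg -3.95 at mid 31.1 433.3 res 0.2
top lugs-x hi slope deg -1.72 at mid 31.1 471.2 res 2.4
top lugs-x c slope deg -2.84 at mid 31.1 452.3 res 1.3
top pad lo slope deg -1.81 at mid 34.0 550.6 res 1.1
top pad hi slope deg -1.72 at mid 34.0 572.4 res 1.1
top pad c slope deg -1.76 at mid 34.0 561.5 res 0.5
top padrange lo slope deg -3.67 at mid 561.5 7.4 res 0.8
top padrange hi slope deg -2.6 at mid 561.5 61.
[... 1661 characters left out ...]
.93 at mid 561.5 5.9 res 1.7
scene padrange hi slope deg -7.34 at mid 561.5 62.2 res 1.5
scene padrange c slope deg -5.14 at mid 561.5 34.0 res 0.9
scene lidblack lo slope deg 2.45 at mid 612.5 -33.8 res 1.0
scene lidblack hi slope deg -18.2 at mid 612.5 104.2 res 27.1
scene lidblack c slope deg -8.14 at mid 612.5 35.2 res 13.6
scene plate lo slope deg 14.42 at mid 560.0 64.3 res 66.0
scene plate hi slope deg 3.1 at mid 560.0 128.1 res 2.7
scene plate c slope deg 8.85 at mid 560.0 96.2 res 33.2
tongue 225 [500.9  33.3 192.2]
scene tongue lo slope deg -2.21 at mid 497.5 26.7 res 2.4
scene tongue hi slope deg 2.9 at mid 497.5 37.6 res 0.5
scene tongue c slope deg 0.35 at mid 497.5 32.2 res 1.2
```

```bash
cat > t.py <<'E'
from h import *
from scipy.spatial.transform import Rotation as Ro
YAW=2.5
def Rt(yaw=YAW):
    a=np.radians(yaw); y=np.array([np.cos(a),np.sin(a),0]); z=np.array([0,0,-1.]); return np.stack([np.cross(y,z),y,z],1)
def row(p,R=None,base=None):
    s=status.state(); p0=s['ee_pos'] if base is None else base; R0=s['eef_rot']
    R=Rt() if R is None else R
    t=R0.T@(np.array(p,float)-p0)/1000; r=Ro.from_matrix(R0.T@R).as_rotvec()
    print(p,'row:',np.round(t,4),np.round(r,4))
def st():
    s=status.state(); print('t',round(s['time_s'],2),'p',s['ee_pos'].round(2),'F',s['contact_force'].round(1),'M',s['moment'].round(2),'w',round(s['width'],1),'q',s['joints'].round(1)); print(Ro.from_matrix(Rt().T@s['eef_rot']).as_rotvec(True).round(2))
E
python3 - <<'E'
from t import *
row([565,35,250]); row([300,-200,260])
E
```

```text
[565, 35, 250] row: [ 0.5327 -0.3336 -0.0187] [ 0.      0.     -1.2076]
[300, -200, 260] row: [ 0.1964 -0.2226 -0.0287] [ 0.      0.     -1.2076]
```

```bash
python3 -m pendant '0.533 -0.334 -0.02 0 0 -1.208; 0.533 -0.334 -0.02 0 0 -1.208; 0.533 -0.334 -0.02 0 0 -1.208; 0.533 -0.334 -0.02 0 0 -1.208; 0.533 -0.334 -0.02 0 0 -1.208; 0.533 -0.334 -0.02 0 0 -1.208; 0.533 -0.334 -0.02 0 0 -1.208; 0.533 -0.334 -0.02 0 0 -1.208; 0.533 -0.334 -0.02 0 0 -1.208; 0.533 -0.334 -0.02 0 0 -1.208; 0.533 -0.334 -0.02 0 0 -1.208; 0.533 -0.334 -0.02 0 0 -1.208; 0.533 -0.334 -0.02 0 0 -1.208; 0.533 -0.334 -0.02 0 0 -1.208; 0.533 -0.334 -0.02 0 0 -1.208; 0.533 -0.334 -0.02 0 0 -1.208' 1
python3 - <<'E'
from t import *
st(); row([567,35,172])
E
```

```text
time_s: 2.9
ee_pos: [565.0, 35.1, 251.4]
eef_rot: [[-0.043, 0.999, 0.0], [0.999, 0.043, -0.0], [-0.0, 0.0, -1.0]]
contact_force: [-0.3, -0.5, 0.4]
width: -0.0
t 2.9 p [564.99  35.09 251.44] F [-0.3 -0.5  0.4] M [ 0.   -0.01 -0.04] w -0.0 q [-3.8 20.6 -0.1 69.3  0.  83.7]
[-0.01 -0.    0.02]
[567, 35, 172] row: [-0.0002  0.002   0.0794] [ 0.0002  0.     -0.0003]
```

```bash
python3 -m pendant '0 0.002 0.04 0 0 0; 0 0.002 0.078 0 0 0; 0 0 0.09 0 0 0; 0 -0.003 0.1 0 0 0; 0 -0.007 0.108 0 0 0; 0 -0.007 0.108 0 0 0' 1;  python3 - <<'E'
from t import *
st()
E
```

```text
time_s: 3.65
ee_pos: [558.5, 35.1, 144.2]
eef_rot: [[-0.044, 0.999, 0.001], [0.999, 0.044, -0.0], [-0.0, 0.001, -1.0]]
contact_force: [0.2, -0.1, 0.8]
width: 0.2
t 3.65 p [558.51  35.1  144.2 ] F [ 0.2 -0.1  0.8] M [0.04 0.01 0.05] w 0.2 q [ -3.9  23.9 -11.9  54.2  -0.   83.6]
[-0.08 -0.01 -0.02]
```

```bash
python3 -m pendant '0 -0.003 0.007 0 0 0; 0 -0.006 0.015 0 0 0; 0 -0.008 0.022 0 0 0; 0 -0.01 0.029 0 0 0; 0 -0.012 0.036 0 0 0; 0 -0.013 0.042 0 0 0' 1;  python3 - <<'E'
from t import *
st(); snap('top','top1'); snap('scene','scene1')
a=cv2.imread('pics/top1.png'); b=cv2.imread('pics/scene1.png')
cv2.imwrite('pics/c4.png',np.hstack([cv2.resize(a[165:285,215:315],(400,480)),cv2.resize(b[150:270,240:340],(400,480))]))
E
```

```text
time_s: 4.4
ee_pos: [544.9, 34.5, 100.8]
eef_rot: [[-0.044, 0.999, -0.0], [0.999, 0.044, -0.0], [-0.0, -0.0, -1.0]]
contact_force: [-1.7, -0.4, 3.5]
width: 0.0
t 4.4 p [544.91  34.55 100.84] F [-1.7 -0.4  3.5] M [-0.14  0.39 -0.04] w 0.0 q [ -4.   25.1 -17.3  47.7  -0.   83.4]
[ 0.01 -0.   -0.02]
```

View pics/c4.png

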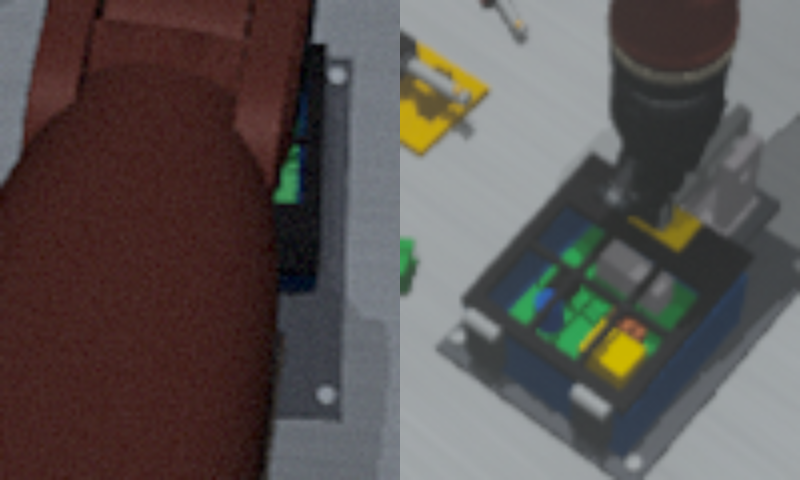

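The view shows the lid almost closed, with the fingertips on the yellow pad at about (655,215) in the right half. I'll push on until it is home.

```bash
python3 -m pendant '0 -0.001 0.006 0 0 0; 0 -0.002 0.011 0 0 0; 0 -0.002 0.015 0 0 0; 0 -0.002 0.017 0 0 0; 0 -0.002 0.017 0 0 0' 1;  python3 - <<'E'
from t import *
st()
E
```

```text
time_s: 5.12
ee_pos: [543.5, 34.5, 85.9]
eef_rot: [[-0.044, 0.999, 0.001], [0.999, 0.044, -0.0], [-0.0, 0.001, -1.0]]
contact_force: [-6.3, 1.0, 23.3]
width: -0.1
t 5.12 p [543.5   34.54  85.91] F [-6.3  1.  23.3] M [ 0.1   1.32 -0.02] w -0.1 q [ -4.1  25.8 -18.7  45.4   0.   83.4]
[-0.08 -0.01 -0.03]
```

```bash
python3 -m pendant '0 0 -0.04 0 0 0; 0 0 -0.08 0 0 0; -0.06 0 -0.08 0 0 0; -0.12 -0.003 -0.08 0 0 0; -0.18 -0.005 -0.07 0 0 0; -0.24 -0.01 -0.06 0 0 0; -0.299 -0.014 -0.04 0 0 0; -0.299 -0.014 -0.03 0 0 0; -0.299 -0.014 -0.03 0 0 0' -0.6;  python3 - <<'E'
from t import *
st(); row([528.5,-264.5,27])
for n in('top','scene'): snap(n,n+'2')
a=cv2.imread('pics/top2.png'); b=cv2.imread('pics/scene2.png')
cv2.imwrite('pics/c5.png',np.hstack([cv2.resize(a[165:285,215:315],(400,480)),cv2.resize(b[150:270,240:340],(400,480))]))
cv2.imwrite('pics/c6.png',np.hstack([cv2.resize(a[195:295,325:425],(400,400)),cv2.resize(b[110:210,190:290],(400,400))]))
E
```

```text
time_s: 6.25
ee_pos: [541.2, -264.1, 112.9]
eef_rot: [[-0.043, 0.999, -0.002], [0.999, 0.043, 0.002], [0.002, -0.002, -1.0]]
contact_force: [-0.6, 0.8, -0.7]
width: 68.1
t 6.25 p [ 541.16 -264.08  112.92] F [-0.6  0.8 -0.7] M [-0.03 -0.03  0.05] w 68.1 q [-33.   30.   -6.9  53.3   0.   54.5]
[0.14 0.12 0.02]
[528.5, -264.5, 27] row: [-0.     -0.0125  0.086 ] [-0.0024 -0.0021 -0.0003]
```

View pics/c5.png

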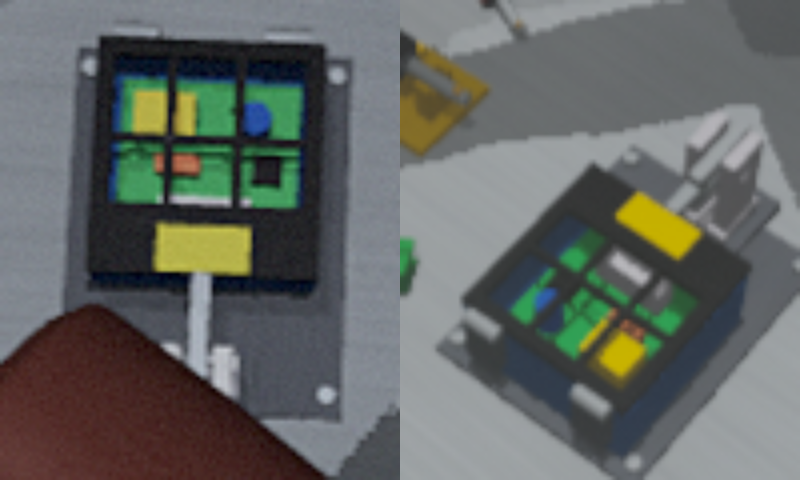

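View pics/c6.png

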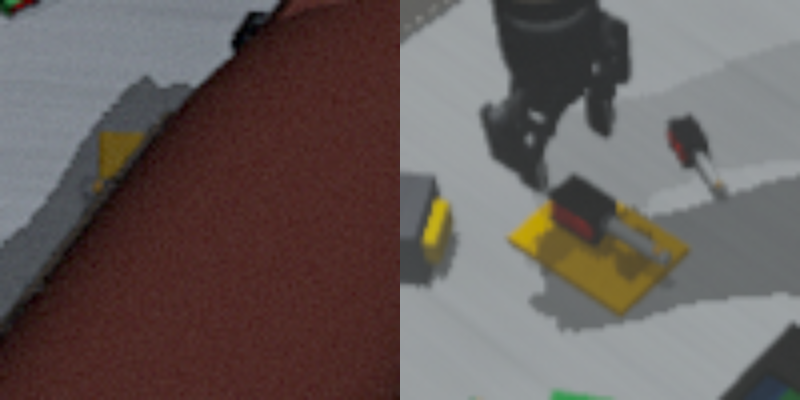

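The left pictures show the lid lying flat, with the tongue between the fork lugs at about (715,185). The right ones show the gripper straddling the area above the pin handle at (580,205). I'll go down over the handle and check the lid's depth.

```bash
python3 -m pendant '0 -0.0125 0.01 -0.0024 -0.0021 0; 0 -0.0125 0.02 -0.0024 -0.0021 0; 0 -0.0125 0.05 -0.0024 -0.0021 0; 0 -0.0125 0.075 -0.0024 -0.0021 0; 0 -0.0125 0.086 -0.0024 -0.0021 0; 0 -0.0125 0.086 -0.0024 -0.0021 0';  python3 - <<'E'
from t import *
from m import cloud
st()
W,im,d=cloud('scene','scene2'); x,y,z=W[...,0],W[...,1],W[...,2]
R,G,B=im[...,0],im[...,1],im[...,2]
m=(R>110)&(G>90)&(B<70)&(x>500)&(x<580)&(y>0)&(y<70)&(z>60); P=W[m]; print('pad',len(P),P.mean(0).round(1),np.polyfit(P[:,0],P[:,2],1))
m=(x>420)&(x<490)&(y>0)&(y<60)&(z>92)&(z<120); P=W[m]; print('lugs',P.min(0).round(1),P.max(0).round(1))
b=snap('scene','scene3')[0][:,:,::-1]
cv2.imwrite('pics/c7.png',cv2.resize(b[110:210,190:290],(500,500)))
E
```

```text
time_s: 7.1
ee_pos: [529.9, -264.8, 28.0]
eef_rot: [[-0.045, 0.999, 0.002], [0.999, 0.045, -0.001], [-0.002, 0.002, -1.0]]
contact_force: [-0.1, -0.7, 0.5]
width: 68.6
t 7.1 p [ 529.86 -264.79   28.05] F [-0.1 -0.7  0.5] M [0.03 0.05 0.02] w 68.6 q [-33.6  34.1 -14.3  41.5  -0.   53.8]
[-0.1  -0.09 -0.06]
pad 180 [538.1  34.4  87. ] [-1.73352486e-02  9.63522492e+01]
lugs [425.8   7.1  92.1] [489.6  52.5 109.9]
```

View pics/c7.png

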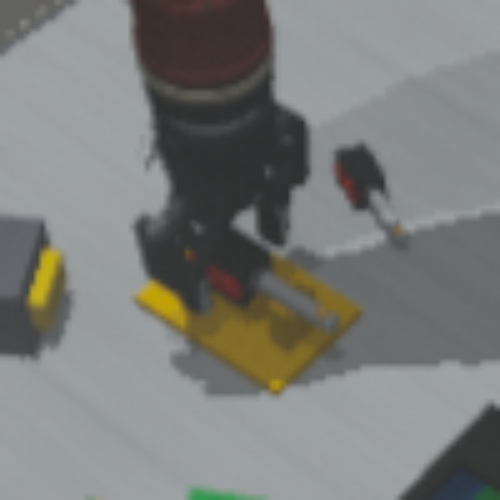

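```bash
python3 -m pendant '0 0 0 0 0 0; 0 0 0 0 0 0; 0 0 0 0 0 0; 0 0 0 0 0 0; 0 0 0 0 0 0; 0 0 0 0 0 0' 1 40;  python3 - <<'E'
from t import *
st()
E
```

```text
time_s: 7.9
ee_pos: [528.9, -265.8, 29.6]
eef_rot: [[-0.043, 0.999, 0.001], [0.999, 0.043, -0.003], [-0.003, 0.001, -1.0]]
contact_force: [-7.0, -0.1, 12.7]
width: 29.1
t 7.9 p [ 528.95 -265.82   29.58] F [-7.  -0.1 12.7] M [0.09 1.57 0.01] w 29.1 q [-33.7  34.  -14.3  41.6  -0.1  53.8]
[-0.07 -0.18  0.01]
```

```bash
python3 -m pendant '0 0 -0.01 0 0 0; 0 0 -0.03 0 0 0; 0 0 -0.07 0 0 0; 0 0 -0.07 0 0 0';  python3 - <<'E'
from t import *
st(); row([458.6,-98.6,100]);row([458.6,-98.6,63.6])
E
```

```text
time_s: 8.4
ee_pos: [531.8, -266.5, 101.8]
eef_rot: [[-0.044, 0.999, 0.008], [0.999, 0.044, -0.005], [-0.006, 0.007, -1.0]]
contact_force: [-0.9, 0.4, -2.4]
width: 29.0
t 8.4 p [ 531.78 -266.53  101.76] F [-0.9  0.4 -2.4] M [-0.02 -0.01 -0.03] w 29.0 q [-33.7  29.3  -9.9  50.3  -0.   53.8]
[-0.43 -0.32 -0.02]
[458.6, -98.6, 100] row: [ 0.171  -0.0657  0.0003] [0.0075 0.0055 0.0004]
[458.6, -98.6, 63.6] row: [ 0.1712 -0.066   0.0367] [0.0075 0.0055 0.0004]
```

```bash
python3 -m pendant '0.05 -0.02 0 0 0 0; 0.1 -0.04 0 0 0 0; 0.15 -0.06 0 0 0 0; 0.171 -0.066 0.01 0 0 0; 0.171 -0.066 0.025 0 0 0; 0.171 -0.066 0.035 0 0 0; 0.171 -0.066 0.037 0 0 0; 0.171 -0.066 0.037 0 0 0; 0.171 -0.066 0.037 0 0 0';  python3 - <<'E'
from t import *
st(); row([458.6,-98.6,63.6])
for n in('top','scene'): snap(n,n+'4')
a=cv2.imread('pics/top4.png'); b=cv2.imread('pics/scene4.png')
cv2.imwrite('pics/c8.png',np.hstack([cv2.resize(a[220:300,250:330],(400,400),interpolation=2),cv2.resize(b[130:210,260:340],(400,400),interpolation=2)]))
E
```

```text
time_s: 9.52
ee_pos: [456.6, -97.7, 61.1]
eef_rot: [[-0.044, 0.999, 0.003], [0.999, 0.044, -0.002], [-0.002, 0.003, -1.0]]
contact_force: [-0.1, -0.7, -2.7]
width: 29.2
t 9.53 p [456.57 -97.66  61.07] F [-0.1 -0.7 -2.7] M [-0.03 -0.01  0.01] w 29.2 q [-21.   20.5 -32.3  37.   -0.1  66.5]
[-0.17 -0.13  0.  ]
[458.6, -98.6, 63.6] row: [-0.001   0.002  -0.0025] [ 0.0029  0.0023 -0.    ]
```

View pics/c8.png

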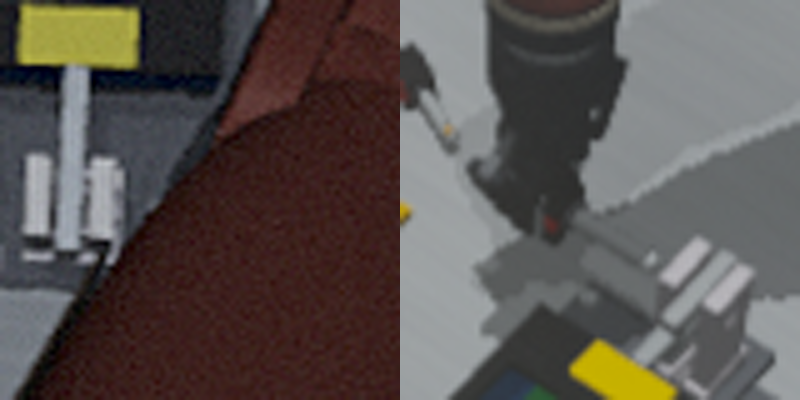

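The scene view shows the pin held level, with its shank from (580,220) to (655,258), pointing at the fork at (700,270). In the top view the arm hides the pin. I'll measure the shank and lugs in the same scene depth image.

Run:
```python
from t import *
from m import cloud
W,im,d=cloud('scene','scene4'); x,y,z=W[...,0],W[...,1],W[...,2]
m=(x>425)&(x<500)&(y>-72)&(y<-2)&(z>60)&(z<100); P=W[m]
for t in np.arange(-72,0,6):
    s=P[(P[:,1]>=t)&(P[:,1]<t+6)]
    if len(s)>2: print(t+3,len(s),s[:,0].min().round(1),s[:,0].max().round(1),'z',s[:,2].min().round(1),np.percentile(s[:,2],90).round(1),s[:,2].max().round(1))
m=(x>425)&(x<490)&(y>0)&(y<60)&(z>98)&(z<112); P=W[m]
for t in np.arange(0,60,4):
    s=P[(P[:,1]>=t)&(P[:,1]<t+4)]
    if len(s)>2: print('lug',t+2,len(s),s[:,0].min().round(1),s[:,0].max().round(1),'z',s[:,2].mean().round(1))
W,im,d=cloud('top','top4'); x,y,z=W[...,0],W[...,1],W[...,2]
m=(x>425)&(x<490)&(y>0)&(y<60)&(z>98)&(z<112); P=W[m]
for t in np.arange(0,60,4):
    s=P[(P[:,1]>=t)&(P[:,1]<t+4)]
    if len(s)>2: print('lugtop',t+2,len(s),s[:,0].min().round(1),s[:,0].max().round(1),'z',s[:,2].mean().round(1))
```

```text
-69 13 449.4 464.0 z 77.7 87.4 89.3
-63 6 449.8 460.3 z 81.9 86.0 86.1
-57 7 448.4 462.3 z 81.5 86.5 87.5
-51 8 450.3 460.8 z 72.7 87.7 88.3
-45 8 450.5 458.8 z 80.4 88.3 89.5
-39 8 449.3 459.4 z 77.6 87.9 89.8
-33 9 444.8 460.0 z 75.1 86.9 87.3
-27 7 450.0 459.0 z 77.4 87.1 88.5
-21 9 447.7 458.7 z 78.3 86.6 87.5
-15 9 445.6 456.6 z 74.1 86.6 87.0
-9 4 446.5 459.3 z 77.2 83.3 84.2
lug 6 5 448.2 468.7 z 103.3
lug 10 14 434.4 475.5 z 105.2
lug 14 16 434.6 471.9 z 105.2
lug 18 18 435.8 472.4 z 103.7
lug 26 19 427.3 489.0 z 100.3
lug 30 15 438.7 488.4 z 100.0
lug 34 13 427.2 486.4 z 100.1
lug 38 5 433.1 484.1 z 101.7
lug 42 18 433.0 473.6 z 105.1
lug 46 14 431.5 471.4 z 104.5
lug 50 19 432.3 471.6 z 104.1
lugtop 6 9 435.3 472.9 z 103.5
lugtop 10 22 434.9 472.0 z 102.2
lugtop 14 26 434.9 472.2 z 103.1
lugtop 18 16 434.4 471.9 z 102.2
lugtop 22 4 428.9 454.1 z 101.2
lugtop 26 12 435.8 486.6 z 100.5
lugtop 30 15 428.2 488.7 z 99.6
lugtop 34 8 435.8 480.9 z 99.3
lugtop 38 13 432.3 467.3 z 102.0
lugtop 42 23 432.5 472.5 z 102.6
lugtop 46 28 432.2 471.7 z 102.7
lugtop 50 15 434.1 472.3 z 102.8
```

```bash
python3 -m pendant '0 0.002 -0.0018 0.003 0.002 0; 0 0.002 -0.0018 0.003 0.002 0; 0.005 0.002 -0.0018 0.003 0.002 0; 0.01 0.002 -0.0018 0.003 0.002 0;0.01 0.002 -0.0018 0.003 0.002 0';  python3 - <<'E'
from t import *
st()
E
python3 -m pendant '0.002 0 0 0 0 0; 0.004 0 0 0 0 0; 0.006 0 0 0 0 0; 0.008 0 0 0 0 0; 0.008 0 0 0 0 0';  python3 - <<'E'
from t import *
st()
E
```

```text
time_s: 10.25
ee_pos: [457.6, -86.8, 62.5]
eef_rot: [[-0.045, 0.999, -0.001], [0.999, 0.045, 0.0], [0.0, -0.001, -1.0]]
contact_force: [0.1, 0.8, -2.2]
width: 29.3
t 10.25 p [457.6  -86.75  62.52] F [ 0.1  0.8 -2.2] M [-0.   -0.    0.02] w 29.3 q [-19.7  20.5 -32.1  37.5  -0.   67.7]
[ 0.05  0.   -0.06]
time_s: 10.88
ee_pos: [457.5, -79.1, 62.6]
eef_rot: [[-0.044, 0.999, -0.001], [0.999, 0.044, -0.0], [-0.0, -0.001, -1.0]]
contact_force: [-0.2, -1.0, -0.9]
width: 29.5
t 10.88 p [457.47 -79.14  62.59] F [-0.2 -1.  -0.9] M [-0.05 -0.03 -0.04] w 29.5 q [-18.8  20.3 -32.3  37.4  -0.   68.6]
[ 0.03 -0.   -0.03]
```

```bash
python3 -m pendant '0.002 0 0 0 0 0; 0.004 0 0 0 0 0; 0.006 0 0 0 0 0; 0.006 0 0 0 0 0';  python3 - <<'E'
from t import *
st()
E
```

```text
time_s: 11.38
ee_pos: [457.5, -73.1, 62.7]
eef_rot: [[-0.044, 0.999, 0.0], [0.999, 0.044, 0.0], [0.0, 0.0, -1.0]]
contact_force: [1.4, 0.4, -2.0]
width: 29.5
t 11.38 p [457.49 -73.07  62.69] F [ 1.4  0.4 -2. ] M [ 0.13 -0.37 -0.13] w 29.5 q [-18.1  20.2 -32.5  37.3   0.   69.3]
[-0.    0.01 -0.03]
```

```bash
python3 -m pendant '0.004 0.0005 0 0 0 0; 0.008 0.0005 0 0 0 0; 0.012 0.0005 0 0 0 0; 0.012 0.0005 0 0 0 0';  python3 - <<'E'
from t import *
st()
for n in ('scene',): snap(n,n+'5')
b=cv2.imread('pics/scene5.png')
cv2.imwrite('pics/c9.png',cv2.resize(b[130:210,260:340],(560,560),interpolation=2))
E
```

```text
time_s: 11.88
ee_pos: [457.2, -60.8, 62.6]
eef_rot: [[-0.045, 0.999, -0.0], [0.999, 0.045, 0.0], [0.0, -0.0, -1.0]]
contact_force: [1.9, 1.1, -1.1]
width: 29.5
t 11.88 p [457.17 -60.75  62.58] F [ 1.9  1.1 -1.1] M [ 0.29 -0.3  -0.1 ] w 29.5 q [-16.7  20.  -32.7  37.2   0.   70.8]
[ 0.03  0.03 -0.05]
```

View pics/c9.png

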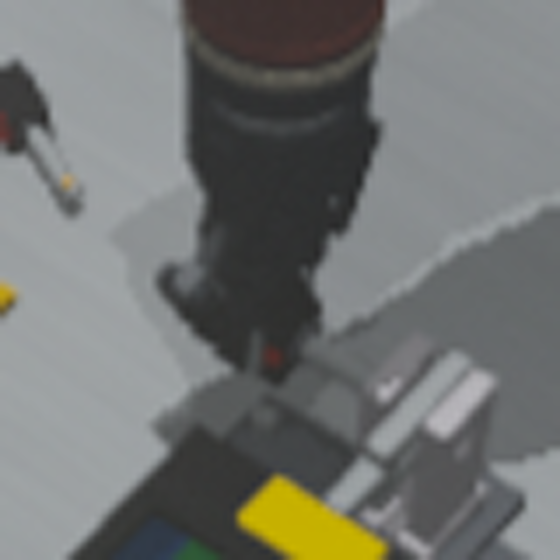

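The pin's nose has disappeared into the near lug at (375,385) with almost no axial force. I'll continue towards the far lug.

```bash
python3 -m pendant '0.004 0.0006 0 0 0 0; 0.008 0.0006 0 0 0 0; 0.011 0.0006 0 0 0 0; 0.014 0.0006 0 0 0 0; 0.014 0.0006 0 0 0 0';  python3 - <<'E'
from t import *
st()
E
```

```text
time_s: 12.55
ee_pos: [457.0, -47.0, 62.5]
eef_rot: [[-0.044, 0.999, -0.001], [0.999, 0.044, 0.0], [0.0, -0.001, -1.0]]
contact_force: [0.7, -0.4, -1.9]
width: 29.0
t 12.55 p [456.97 -46.98  62.52] F [ 0.7 -0.4 -1.9] M [-0.03 -0.03 -0.02] w 29.0 q [-15.   19.9 -33.   37.2  -0.   72.5]
[ 0.05  0.   -0.04]
```

Nose at y≈44, so it's in the far lug with no resistance. On to the collar.

```bash
python3 -m pendant '0.004 0 0 0 0 0; 0.008 0 0 0 0 0; 0.012 0 0 0 0 0; 0.016 0 0 0 0 0; 0.019 0 0 0 0 0; 0.021 0 0 0 0 0; 0.021 0 0 0 0 0';  python3 - <<'E'
from t import *
st()
E
```

```text
time_s: 13.42
ee_pos: [456.2, -26.2, 62.6]
eef_rot: [[-0.044, 0.999, -0.001], [0.999, 0.044, -0.0], [-0.0, -0.001, -1.0]]
contact_force: [-0.2, -0.5, -1.5]
width: 28.9
t 13.43 p [456.24 -26.19  62.58] F [-0.2 -0.5 -1.5] M [-0.03  0.04  0.  ] w 28.9 q [-12.5  19.7 -33.3  37.   -0.   75. ]
[ 0.03 -0.01 -0.03]
```

```bash
python3 -m pendant '0.001 0 0 0 0 0; 0.002 0 0 0 0 0; 0.003 0 0 0 0 0; 0.003 0 0 0 0 0';  python3 - <<'E'
from t import *
st()
E
python3 -m pendant '0.001 0 0 0 0 0; 0.002 0 0 0 0 0; 0.002 0 0 0 0 0';  python3 - <<'E'
from t import *
st()
E
```

```text
time_s: 13.92
ee_pos: [456.1, -23.3, 62.6]
eef_rot: [[-0.044, 0.999, -0.001], [0.999, 0.044, -0.0], [-0.0, -0.001, -1.0]]
contact_force: [-0.2, 0.1, -1.8]
width: 29.0
t 13.93 p [456.08 -23.25  62.57] F [-0.2  0.1 -1.8] M [-0.01 -0.01  0.07] w 29.0 q [-12.1  19.6 -33.4  37.   -0.   75.4]
[ 0.03 -0.01 -0.02]
time_s: 14.3
ee_pos: [456.0, -21.2, 62.6]
eef_rot: [[-0.044, 0.999, -0.001], [0.999, 0.044, -0.0], [-0.0, -0.001, -1.0]]
contact_force: [0.2, -0.7, -2.4]
width: 29.3
t 14.3 p [455.98 -21.23  62.57] F [ 0.2 -0.7 -2.4] M [-0.01 -0.05 -0.01] w 29.3 q [-11.8  19.6 -33.4  37.   -0.   75.6]
[ 0.03 -0.01 -0.03]
```

```bash
for i in 1; do python3 -m pendant '0.001 0 0 0 0 0; 0.0015 0 0 0 0 0; 0.0015 0 0 0 0 0'; done|grep -E 'pos|force'
python3 -m pendant '0.001 0 0 0 0 0; 0.0015 0 0 0 0 0; 0.0015 0 0 0 0 0'|grep -E 'pos|force'
python3 -m pendant '0.001 0 0 0 0 0; 0.0015 0 0 0 0 0; 0.0015 0 0 0 0 0'|grep -E 'pos|force'
```

```text
ee_pos: [455.9, -19.8, 62.5]
contact_force: [-0.3, 0.9, -1.7]
ee_pos: [455.9, -18.3, 62.6]
contact_force: [-0.3, -0.3, -2.5]
ee_pos: [455.8, -18.2, 62.6]
contact_force: [-1.1, -9.3, -2.6]
```

Collar contact felt: 9 N axial at y=-18.2. I'll ease the push and let go with a limited opening.

```bash
python3 -m pendant '-0.001 0 0 0 0 0; -0.001 0 0 0 0 0; -0.001 0 0 0 0 0; -0.001 0 0 0 0 0' -0.3
python3 - <<'E'
from t import *
st()
E
python3 -m pendant '0 0 -0.01 0 0 0; 0 0 -0.03 0 0 0; 0 0 -0.07 0 0 0; 0 0 -0.12 0 0 0; -0.06 0 -0.15 0 0 0; -0.12 0 -0.15 0 0 0;-0.18 0 -0.15 0 0 0;-0.24 0 -0.15 0 0 0;-0.3 0 -0.15 0 0 0;-0.34 0 -0.15 0 0 0;-0.34 0 -0.15 0 0 0'
python3 - <<'E'
from t import *
st()
for n in('top','scene'): snap(n,n+'6')
a=cv2.imread('pics/top6.png'); b=cv2.imread('pics/scene6.png')
cv2.imwrite('pics/c10.png',np.hstack([cv2.resize(a[165:285,215:315],(400,480),interpolation=2),cv2.resize(b[140:236,260:340],(400,480),interpolation=2)]))
E
```

```text
time_s: 15.92
ee_pos: [455.7, -17.7, 62.6]
eef_rot: [[-0.044, 0.999, -0.001], [0.999, 0.044, 0.0], [0.0, -0.001, -1.0]]
contact_force: [0.3, 0.4, 0.5]
width: 55.6
t 15.93 p [455.74 -17.67  62.56] F [0.3 0.4 0.5] M [0.02 0.03 0.04] w 55.6 q [-11.4  19.6 -33.5  37.   -0.   76.1]
[ 0.04  0.   -0.03]
time_s: 17.3
ee_pos: [470.5, -360.0, 212.7]
eef_rot: [[-0.041, 0.999, -0.001], [0.999, 0.041, -0.001], [-0.001, -0.001, -1.0]]
contact_force: [-0.6, 1.0, 0.4]
width: 55.8
t 17.3 p [ 470.46 -360.01  212.65] F [-0.6  1.   0.4] M [ 0.03  0.01 -0.01] w 55.8 q [-44.5  24.6   0.1  65.5  -0.   43.2]
[ 0.03 -0.03  0.16]
```

View pics/c10.png

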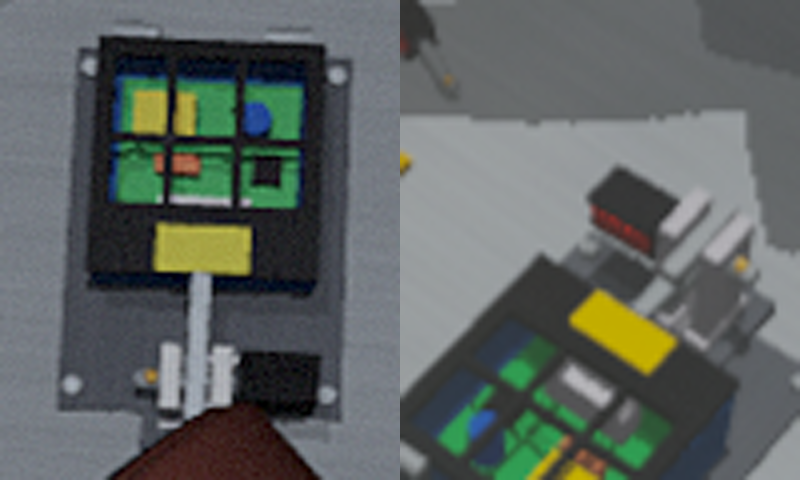

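The pin is through both lugs. Its handle is at (280,380) on the near side, and an orange ball shows beyond the far lug at (150,375) in the top view and (740,263) in the scene view. I'll check the numbers.

Run:
```python
from t import *
from m import cloud
for n in('top','scene'):
    W,im,d=cloud(n,n+'6'); x,y,z=W[...,0],W[...,1],W[...,2]
    R,G,B=im[...,0],im[...,1],im[...,2]
    def r(nm,m):
        P=W[m]
        if len(P): print(n,nm,len(P),P.mean(0).round(1),np.percentile(P,3,axis=0).round(1),np.percentile(P,97,axis=0).round(1))
    r('handle',(R<90)&(abs(R-B)<25)&(x>425)&(x<490)&(y>-60)&(y<4)&(z>88)&(z<105))
    r('red',(R>G+40)&(R>B+40)&(x>425)&(x<500)&(y>-60)&(y<4)&(z>55)&(z<105))
    r('orange',(R>B+45)&(R>110)&(x>425)&(x<490)&(y>40)&(y<80)&(z>55)&(z<105))
    r('pad',(R>110)&(G>90)&(B<70)&(x>500)&(x<580)&(y>0)&(y<70)&(z>60))
    r('lug',(x>430)&(x<475)&(((y>4)&(y<20))|((y>40)&(y<56)))&(z>98)&(z<110))
cv2.imwrite('pics/sc6.png',cv2.imread('pics/scene6.png'))
```

```text
top handle 227 [456.7 -22.2  91.9] [441.8 -46.5  88.3] [4.732e+02 4.000e-01 9.680e+01]
top orange 7 [453.7  59.   89.6] [450.6  56.7  85.3] [456.8  61.6  92.1]
top pad 193 [537.9  33.8  84.2] [523.3   4.5  78.8] [552.7  62.1  89.7]
top lug 131 [454.   29.2 102.8] [434.6   7.6  98.8] [471.9  50.  107.1]
scene handle 131 [460.4 -20.8  93.1] [445.5 -44.5  88.8] [475.3   1.1  97.1]
scene red 18 [474.5 -18.9  82.1] [472.5 -35.3  77.5] [476.3  -2.7  86.6]
scene orange 6 [453.8  58.7  92.2] [450.2  56.4  90. ] [456.9  61.5  94. ]
scene pad 179 [538.   34.4  87. ] [522.4   5.1  83.2] [552.   62.5  90.7]
scene lug 99 [454.3  29.9 104.6] [433.5   7.9  98.9] [473.1  50.9 108.8]
```

View pics/scene6.png

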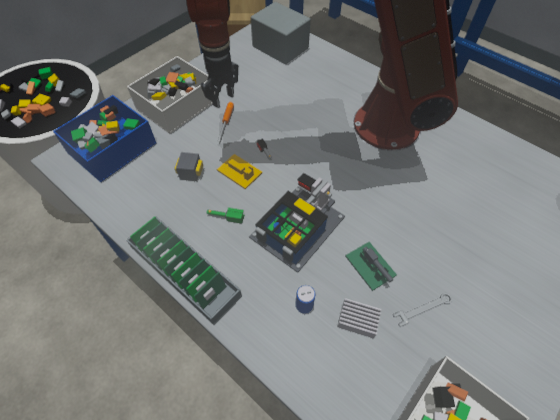

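The balls stand 29 mm past the fork's middle, 10–11 mm above the pin's axis, so they are out. The button's face is about 20 mm from the axis, so it is out too. The pad is at 86 mm, and nothing else has moved. Handing in.

```bash
python3 -c "
from plant import order,status
print(status.state()['time_s']); print(order.hand_in())"
```

```text
17.4
the job is handed in; nothing more can be done
None
```

The lid is closed and locked with the black pin from the yellow stand, and the job was handed in at 17.4 s.

- **Lid:** I pushed it home on the yellow pad, reaching about 23 N at z ≈ 86 mm. The pad still lay flat at that height in both views afterwards.
- **Pin:** I squeezed the button, slid the pin through both lugs and the tongue until the collar touched (about 9 N), then let go and moved clear.
- **Last checks:** The ball stands about 29 mm past the fork's middle and its top about 10–11 mm above the axis, so the balls are out. The button's face is about 20 mm from the axis, so it has sprung out. The last scene picture showed the other things on the bench where they were.
- **Disagreements:**
  - The collar touched with the gripper about 3 mm farther along than expected, so I had gripped the handle slightly behind its centre.
  - The two cameras disagreed by 1–4 mm on handle, pad and lug positions; I used their averages.
  - I did not test the lock by pulling on the pin.

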